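Set the day wheel and confirm

ROBOT

A 6-joint arm with a two-finger parallel gripper is mounted at the origin on the work surface. World frame = base frame: x ahead of the robot, y to its left, z up, the work surface at z = 0. Lengths are in m, angles in rad, forces in N, time in s.
With the tool pointing down it reaches from about 0.425 to 0.95 m from the base axis. Payload 3.5 kg.
Tool frame: the origin (TCP) lies between the finger pads; the fingertips stand 14 mm ahead of it and the grasp point (between the pads) lies 5 mm behind it (ctrl.tip_extent is the distance from the TCP to the fingertips, in m); x points along the fingers, z is the direction in which the jaws open and shut, and the axes are right-handed (so a half turn about x gives the same grasp; the last joint's range is limited). The gripper opens to 85 mm and grips with 20 to 120 N. Pads are 22 mm wide; open, the fingers measure 114 mm over their backs; the gripper's body (76 mm by 85 mm) begins 54 mm behind the grasp point. The pads swing forward as they close: fully open they stand 13 mm farther back than shut.
Start: joints at [1.112, 0.286, 1.577, -0, 1.279, -0.15], TCP at [0.205, 0.643, 0.245] pointing down, gripper open.
Joint ranges: [-2.77, 2.77], [-0.9, 2.22], [0.21, 2.48], [-1.53, 4.67], [0.24, 2.81], [-2.84, 2.84]. Speed limits (rad/s): [2.79, 2.79, 3.14, 3.14, 3.14, 3.14].

INTERFACE

Orientations are given as a unit quaternion [x, y, z, w].
In Python, from plant import ctrl gives the robot as it stands.
- The arm moves only by the tool move_arm, never from a script. Its argument "commands" is one flat list of numbers, 4 for each row, row after row: the shift along the tool's x, y, z in units of 25 mm (1.0 is 25 mm), then the turn about the tool's x in units of 5 degrees (1.0 is 5 degrees). A call has 1 to 20 rows; each row shifts and turns the commanded pose from where the row before left it, along the tool's axes as they then stand; what a row does not reach is not made up. A row lasts 1/8 s, in which the tool goes at most 62.5 mm and 10.7 degrees, less where a joint would pass 70% of its speed; a pose out of reach is approached as far as the arm can. A call is refused whole if a number of a shift passes 1 or a number of a turn 1, either way. A call with a gripper value outside its range is refused whole. "jaw" is the finger opening in mm, from 0 to 85.4, set as the call begins (left out, the last holds). The fingers move at their own pace and stop on an object; "force" is the grip in N (left out, the last holds). Time passes only in rows, so rows that do not move let the fingers close. It gives the time, the measured TCP pose, the force and the opening at its end, in the units of the state.
- ctrl.get_state(): the state, without advancing time (a new reading comes with each control period).
- ctrl.read_camera(name): name is "scene" or "top" or "wrist"; returns the picture (420x560x3 uint8, red, green, blue); there is no depth.
- ctrl.get_calibration(name): a dict with "camera_matrix" (3x3 intrinsics, pixels), "camera_from_world" (4x4, takes a point from world to camera coordinates); the wrist camera has in their place "mount" (4x4, takes a point from camera to tool coordinates, whose origin is the TCP and whose axes are the tool frame's). Camera axes: x right, y down, z forward; pixel columns grow to the right and rows downward; lengths in m; the calibration is good to about 2 mm. A picture is of the moment at which its call begins: read the wrist's pose just before it. get_calibration takes no time and is no camera call.
- ctrl.sign_off(): hands the job in, once; it reports no verdict.
The state is a dict: "time": time; "qpos": joint angles; "dq": joint speeds; "joint_efforts": joint torques, N m; "eef_pos": TCP position; "tcp_rot": TCP orientation; "contact_force": force on the tool from outside, world axes, zero at the start; "wrist_torque": the same for the moment, N m; "opening": opening from 0.0 (shut) to 1.0 (fully open).
Only numpy, scipy, OpenCV 4.12 (cv2) and the standard library are available. Lean on these libraries where they do the work, as an engineer would, in place of code of your own. Each camera call takes 0.05 s, during which the arm holds its last target.

TASK

The bathroom's bin has just been emptied, so set the day counter on the ledge: with a fingertip, flick the lugs of its thumbwheel anticlockwise (seen from above), click by click, until the red lug rests at the yellow pointer, never running it past. Only then press the green button fully down with a fingertip and let it come back up. Push gently, do not lift or shift the counter, and leave the tumblers, jar and floss box where they are.

Things in the scene. Friction and masses are not known exactly. Their poses are not given: they have to be found in the camera images.
- counter: the day counter: a heavy (about 2.4 kg) grey base, 220 mm along its x, 270 mm along its y, 30 mm thick, standing loose on the ledge. Origin: centre of its underside; z up. Thumbwheel axis is vertical at (0, -55 mm) in this frame, the green button at (0, +90 mm), the yellow pointer on the +x side of the wheel.
- wheel (a joint): thumbwheel angle, rad, growing anticlockwise from above; 0: red lug at the pointer, along the counter's +x. Starts two to four clicks before 0 and settles within 0.5 s. One click = 0.8976 rad (7 a turn). Ratchet, never turns back: pushed 0.65 rad past a rest (3 to 6 N at a lug's end) it clicks and settles on the next; let go earlier it falls back, and from up to 1.35 rad it settles at one click.
- hub (a point): point on the wheel's vertical axis, 64 mm above the ledge. Wheel: white hub of radius 38 mm with seven evenly spaced radial lugs, six blue, one red. Each lug reaches out to radius 75 mm, is 8 mm thick and stands from 36 to 62 mm above the ledge; the base's top is at 30 mm. The gaps between lugs are open from above and outside: a fingertip fits in there and pushes a lug's side.
- red_lug (a point): outer end of the red lug, at its top edge, radius 75 mm from the axis
- pointer (a point): tip of the yellow diamond-shaped pointer (18 mm square, set cornerwise, 6 mm high) on the base, 80 mm from the wheel's axis along the counter's +x
- confirm (a joint): travel of the green confirm button in m: 0 up, 0.006 fully down; a spring returns it; fully down takes about 5 N
- confirm_top (a point): centre of the top of the green button (34 mm wide), pressed straight down
- steel_tumbler: brushed steel tumbler, 72 mm wide, 95 mm tall, holding two toothbrushes (red, green); brushes rise to about 180 mm above the ledge. Origin: centre of its underside. Bystander.
- glass_tumbler: clear glass tumbler, 74 mm wide, 100 mm tall, with one orange toothbrush; brushes rise to about 180 mm above the ledge. Origin: centre of its underside. Bystander.
- blue_tumbler: blue plastic tumbler, 70 mm wide, 90 mm tall, with one yellow toothbrush; brushes rise to about 180 mm above the ledge. Origin: centre of its underside. Bystander.
- green_tumbler: green glass tumbler, 68 mm wide, 105 mm tall, with a blue and a red toothbrush; brushes rise to about 180 mm above the ledge. Origin: centre of its underside. Bystander.
- wide_tumbler: wider blue plastic tumbler, 74 mm wide, 88 mm tall, with a green and a white toothbrush; brushes rise to about 180 mm above the ledge. Origin: centre of its underside. Bystander.
- cream_jar: small amber glass cream jar, 52 mm wide, 45 mm tall, beside the button end of the counter. Origin: centre of its underside. Bystander.
- floss_box: flat white floss box with a green patch, 50 x 42 x 20 mm, lying beside the wheel end of the counter. Origin: centre of its underside. Bystander.

How it is judged:
On the way, in this order (a step that is already met when the one before it is completed fails the run):
1. the red lug rests at the pointer, button still up (value of joint wheel between -0.15 and 0.15 rad and velocity of joint wheel below 0.3 rad/s and value of joint confirm below 0.002 m), for 0.2 s.
2. the green button is pressed down with the red lug at the pointer (value of joint wheel between -0.15 and 0.15 rad and value of joint confirm above 0.0042 m), for 0.02 s.
At the end, for the whole second after the job is handed in: the red lug rests at the pointer (within 0.15 rad), the button has been pressed (more than 4.2 mm) and is up again, the counter stands flat within 30 mm of where it was (value of joint wheel between -0.15 and 0.15 rad and velocity of joint wheel between -0.1 and 0.1 rad/s and value of joint confirm below 0.0015 m and distance of counter from where it was at the start of the episode below 0.03 m and angle between counter's own z axis and vertical below 0.05 rad and linear speed of counter below 0.02 m/s); the robot touches nothing.
It fails at once if the wheel is run past the pointer by more than 0.45 rad (value of joint wheel above 0.45 rad).
It fails at once if the button is pressed while the red lug is not at the pointer (value of joint confirm above 0.003 m and not (value of joint wheel between -0.2 and 0.2 rad)).
It fails at once if the counter is lifted, tipped or shifted more than 30 mm (distance of counter from where it was at the start of the episode above 0.03 m or angle between counter's own z axis and vertical above 0.1 rad or height (world z) of counter above 0.01 m).
It fails at once if the wheel is pushed with more than 25 N (contact force between the fingers and wheel above 25 N).
It fails at once if a tumbler, the jar or the floss box is moved more than 20 mm, lifted or tipped (distance of any of steel_tumbler, glass_tumbler, blue_tumbler, green_tumbler, wide_tumbler, cream_jar, floss_box from where it was at the start of the episode above 0.02 m or angle between any of steel_tumbler, glass_tumbler, blue_tumbler, green_tumbler, wide_tumbler, cream_jar, floss_box's own z axis and vertical above 0.25 rad).
It also fails if it takes over 72 s, if anything falls off the work surface, if the arm or the gripper's body presses on something with over 40 N, if the wrist force passes 120 N, or if a joint passes its speed limit or range.

## Working session

There is one attempt and no reset: what is moved stays moved. The work goes in short steps, Python scripts to look and compute and a tool call to move; the robot and the scene stay as the last step left them, time stands still between calls to the robot, and variables do not carry over. Pictures are saved under pics/ and viewed, and the job is handed in when it is done.

Besides the shell and the picture viewer there is one more tool, called after "Request:" by a JSON object that holds its "api" and its "payload". move_arm: Moves the arm, as the interface text tells. Its arguments: {"type":"object","properties":{"commands":{"type":"array"},"jaw":{"type":"number"},"force":{"type":"number"}},"required":["commands"]}

```bash
ls; mkdir -p pics; python3 - <<'E'
from plant import ctrl
import cv2
s=ctrl.get_state();print(s)
for n in("scene","top","wrist"):
    cv2.imwrite(f"pics/{n}0.png",ctrl.read_camera(n)[:,:,::-1]);print(n,ctrl.get_calibration(n))
E
```

```text
pics
{'time': 0.0, 'qpos': array([ 1.11200959e+00,  2.87172729e-01,  1.57819808e+00,  2.42543506e-05,
        1.27859041e+00, -1.49956688e-01]), 'dq': array([-4.97482190e-04,  5.57080264e-04,  7.96004697e-06, -9.54977635e-06,
        4.78581027e-04,  1.06065620e-03]), 'joint_efforts': array([ 1.38909953e-03, -4.05981445e+01, -2.92629236e+01,  3.14579825e-05,
        5.80480671e-03,  5.49028513e-06]), 'eef_pos': array([0.20481884, 0.64251383, 0.24393101]), 'tcp_rot': array([-0.41752767,  0.57169914,  0.4167673 ,  0.57020677]), 'contact_force': array([0.09660816, 0.4175066 , 0.41877961]), 'wrist_torque': array([-0.0253253 ,  0.02317909,  0.0018938 ]), 'opening': 1.0021854762539737}
scene {'camera_matrix': array([[523.36377587,   0.        , 280.07865081],
       [  0.        , 523.36377587, 207.40328326],
       [  0.        ,   0.        ,   1.        ]]), 'camera_from_world': array([[ 0.60940849,  0.79268351,  0.0165575 , -0.43623822],
       [ 0.64282636, -0.48175973, -0.59555171, -0.32280806],
       [-0.46410728,  0.37357786, -0.80314632,  1.55965239],
       [ 0.        ,  0.    
[... 308 characters left out ...]
26635, -0.0126583 , -0.1234798 ,  0.59163933],
       [ 0.12321575,  0.01986623, -0.99218104,  1.10763659],
       [ 0.        ,  0.        ,  0.        ,  1.        ]])}
wrist {'camera_matrix': array([[304.79619101,   0.        , 282.01222977],
       [  0.        , 304.79619101, 208.28392983],
       [  0.        ,   0.        ,   1.        ]]), 'mount': array([[ 1.53327129e-03, -3.10548256e-01,  9.50556379e-01,
        -1.29184265e-01],
       [-7.77231565e-04, -9.50557579e-01, -3.10547394e-01,
         7.96910500e-02],
       [ 9.99998522e-01, -2.62649019e-04, -1.69883055e-03,
        -1.40837649e-03],
       [ 0.00000000e+00,  0.00000000e+00,  0.00000000e+00,
         1.00000000e+00]])}
```

View pics/scene0.png

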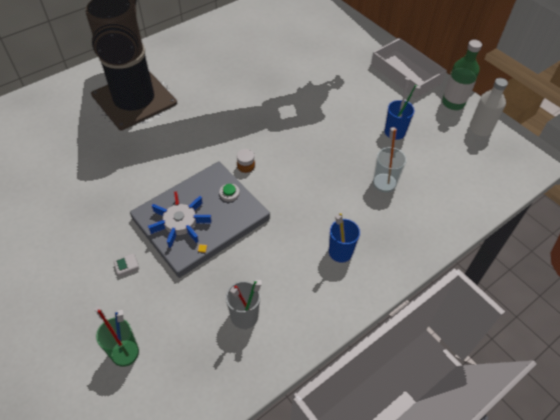

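View pics/top0.png

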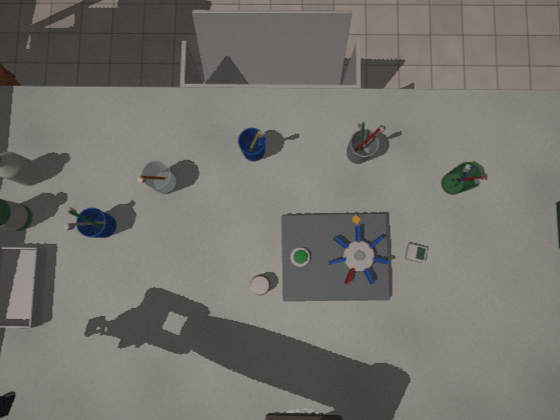

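View pics/wrist0.png

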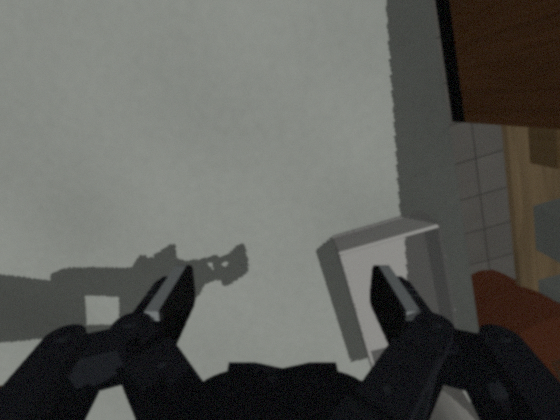

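The top view shows the counter with its pointer at (356,220), hub at (360,256), red lug at (350,276) and button at (300,257). The red lug looks four clicks short. Next I'll measure this precisely.

```bash
cat > h.py <<'E'
from plant import ctrl
import cv2, numpy as np
def cal(n):
    c=ctrl.get_calibration(n);return c["camera_matrix"],c["camera_from_world"]
def ray(n,u):
    K,T=cal(n);d=T[:3,:3].T@np.linalg.solve(K,[u[0],u[1],1]);o=-T[:3,:3].T@T[:3,3];return o,d
def onz(n,u,z):
    o,d=ray(n,u);return o+d*(z-o[2])/d[2]
def tri(u,v):
    A=[];b=[]
    for n,p in(("top",u),("scene",v)):
        o,d=ray(n,p);d=d/np.linalg.norm(d);P=np.eye(3)-np.outer(d,d);A.append(P);b.append(P@o)
    return np.linalg.lstsq(np.vstack(A),np.hstack(b),rcond=None)[0]
HS={"red":[((0,150,70),(8,255,255)),((172,150,70),(180,255,255))],"blue":[((105,150,60),(130,255,255))],
"green":[((45,120,60),(85,255,255))],"yellow":[((12,150,100),(35,255,255))]}
def blobs(img,c,roi,mn=12):
    hsv=cv2.cvtColor(img,cv2.COLOR_RGB2HSV);m=sum(cv2.inRange(hsv,a,b) for a,b in HS[c])
    r=np.zeros_like(m);x0,y0,x1,y1=roi;r[y0:y1,x0:x1]=m[y0:y1,x0:x1]
    k,l,s,ce=cv2.connectedComponentsWithStats(r)
    return [(ce[i],s[i,4]) for i in range(1,k) if s[i,4]>=mn]
E
python3 - <<'E'
from h import *
t=ctrl.read_camera("top");s=ctrl.read_camera("scene")
print("tip",ctrl.tip_extent)
rt=(280,205,395,305);rs=(125,160,275,275)
B={}
for c in HS:
    B[c]=(blobs(t,c,rt),blobs(s,c,rs));print(c,[(x.round(1),a) for x,a in B[c][0]],[(x.round(1),a) for x,a in B[c][1]])
g=tri(B["green"][0][0][0],B["green"][1][0][0]);print("btn",g)
p=onz("top",B["yellow"][0][0][0],.036);print("ptr",p, tri(B["yellow"][0][0][0],B["yellow"][1][0][0]))
L=np.array([onz("top",x,.06)[:2] for x,a in B["blue"][0]+B["red"][0]]);print(L)
e=cv2.fitEllipse(np.float32(L*1000)) if len(L)>=5 else None;print(e)
# base rect: grey darker
hsv=cv2.cvtColor(t,cv2.COLOR_RGB2HSV);print(hsv[225,295],hsv[225,270])
E
python3 -c "
import cv2
for n,(x0,y0,x1,y1) in (('top',(270,200,440,310)),('scene',(110,150,280,280))):
    i=cv2.imread(f'pics/{n}0.png')[y0:y1,x0:x1];cv2.imwrite(f'pics/{n}0z.png',cv2.resize(i,None,fx=4.5,fy=4.5,interpolation=2))"
```

```text
tip 0.014
red [(array([349.3, 275.7]), np.int32(54))] [(array([175.9, 198.1]), np.int32(27))]
blue [(array([357.6, 233.3]), np.int32(63)), (array([340.6, 241.7]), np.int32(55)), (array([375.8, 241.2]), np.int32(45)), (array([336.7, 260.6]), np.int32(42)), (array([380.8, 260.4]), np.int32(50)), (array([368.9, 275.9]), np.int32(62))] [(array([196., 203.]), np.int32(78)), (array([158.2, 209.2]), np.int32(80)), (array([202.3, 218.3]), np.int32(110)), (array([156.5, 226.5]), np.int32(119)), (array([191.7, 233.2]), np.int32(74)), (array([171. , 237.2]), np.int32(88))]
green [(array([299.9, 256.4]), np.int32(113))] [(array([228.8, 189.2]), np.int32(97))]
yellow [(array([355.7, 219.1]), np.int32(47))] [(array([202. , 248.1]), np.int32(50))]
btn [0.4866352  0.01394676 0.04772285]
ptr [ 0.58362045 -0.12828333  0.036     ] [ 0.58409138 -0.12828526  0.03379885]
[[ 0.54540143 -0.12886883]
 [ 0.52390149 -0.08644779]
 [ 0.52643384 -0.1734831 ]
 [ 0.47704494 -0.07684208]
 [ 0.47915567 -0.18523134]
 [ 0.44075956 -0.15548372]
 [ 0.44056026 -0.10744929]]
((490.47247314453125, -130.91275024414062), (110.31005096435547, 111.48596954345703), 0.3133598268032074)
[110   8  90] [ 23  17 138]
```

View pics/top0z.png

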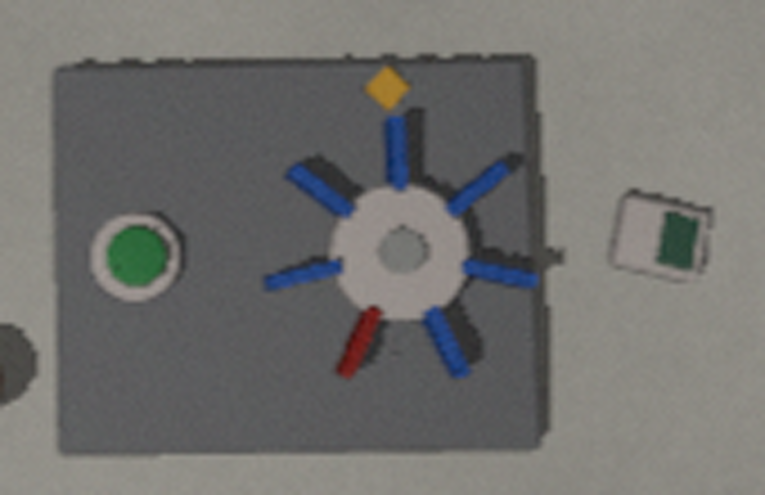

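```bash
python3 - <<'E'
from h import *
from scipy.spatial.transform import Rotation as R
s=ctrl.get_state();print(R.from_quat(s["tcp_rot"]).as_matrix().round(3),s["eef_pos"],s["time"])
E
```

```text
[[-0.    -0.953  0.304]
 [-0.001  0.304  0.953]
 [-1.     0.    -0.001]] [0.20498945 0.64281119 0.24465362] 0.25
```

Request:
{"api": "move_arm", "payload": {"commands": [0,-0.89,-0.96,0,0,-0.89,-0.96,0,0,-0.89,-0.96,0,0,-0.89,-0.96,0,0,-0.89,-0.96,0,0,-0.89,-0.96,0,0,-0.89,-0.96,0,0,-0.89,-0.96,0,0,-0.89,-0.96,0,0,-0.89,-0.96,0,0,-0.89,-0.96,0,0,-0.89,-0.96,0,0,-0.89,-0.96,0,0,-0.89,-0.96,0,0,-0.89,-0.96,0,0,-0.89,-0.96,0,0,-0.89,-0.96,0,0,-0.89,-0.96,0,0,-0.89,-0.96,0,0,-0.89,-0.96,0], "jaw": 0, "force": 40}}

```text
time: 2.75
eef_pos: [0.4835, 0.0495, 0.2454]
tcp_rot: [-0.417, 0.571, 0.417, 0.571]
contact_force: [-0.5, 0.5, 0.4]
opening: 0.002
```

Request:
{"api": "move_arm", "payload": {"commands": [0,-0.89,-0.96,0,0,-0.89,-0.96,0,0,-0.89,-0.96,0,0,-0.89,-0.96,0,0,-0.8,-0.96,0,0,0,0,0,0,0,0,0]}}

```text
time: 3.62
eef_pos: [0.5502, -0.0964, 0.2451]
tcp_rot: [-0.417, 0.571, 0.417, 0.571]
contact_force: [-0.3, 0.4, -0.4]
opening: -0.006
```

```bash
cat >> h.py <<'E'
from scipy.spatial.transform import Rotation as R
HUB=np.array([.4905,-.131])
def delta(tgt):
    s=ctrl.get_state();M=R.from_quat(s["tcp_rot"]).as_matrix();return (M.T@(np.array(tgt)-s["eef_pos"])/.025).round(2)
def arc(th,z,r=.068): 
    a=np.radians(th);return [HUB[0]+r*np.cos(a),HUB[1]+r*np.sin(a),z]
def stat():
    s=ctrl.get_state();p=s["eef_pos"]-[*HUB,0];print("t",round(s["time"],2),"pos",s["eef_pos"].round(4),"ang",np.degrees(np.arctan2(p[1],p[0])).round(1),"r",np.hypot(p[0],p[1]).round(4),"F",s["contact_force"].round(1),"open",round(s["opening"],3));return s
E
python3 - <<'E'
from h import *
s=stat();print(s["qpos"].round(2),R.from_quat(s["tcp_rot"]).as_matrix().round(3))
print(delta(arc(27.5,.06)))
cv2.imwrite("pics/w1.png",ctrl.read_camera("wrist")[:,:,::-1])
i=ctrl.read_camera("scene")[100:300,80:330];cv2.imwrite("pics/s1.png",cv2.resize(i,None,fx=3,fy=3)[:,:,::-1])
E
```

```text
t 3.62 pos [ 0.5502 -0.0964  0.2451] ang 30.1 r 0.069 F [-0.3  0.4 -0.4] open -0.006
[-0.36  0.03  1.87  0.    1.25 -1.62] [[-0.001 -0.953  0.304]
 [ 0.001  0.304  0.953]
 [-1.     0.001  0.   ]]
[ 7.4  -0.07 -0.12]
```

View pics/w1.png

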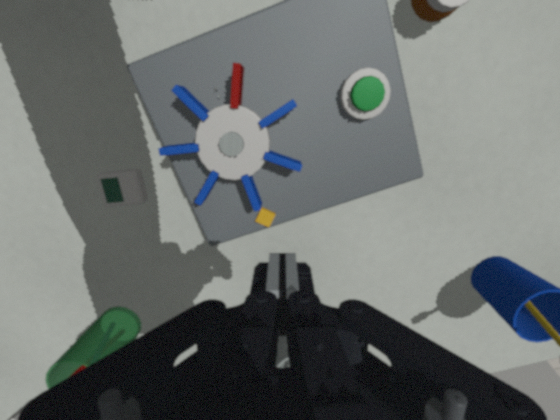

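View pics/s1.png

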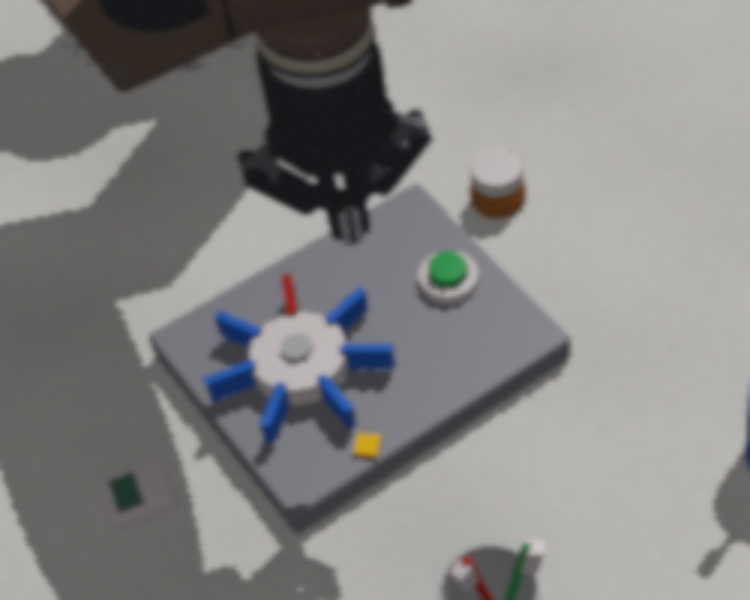

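The wrist view shows the closed tips over the open gap between the lugs, and the knuckles sit well above the tips. I'll descend into the gap.

Request:
{"api": "move_arm", "payload": {"commands": [0.9,-0.07,-0.12,0,0.9,0,0,0,0.9,0,0,0,0.9,0,0,0,0.9,0,0,0,0.9,0,0,0,0.8,0,0,0,0.6,0,0,0,0.4,0,0,0,0.2,0,0,0,0,0,0,0]}}

```text
time: 5.1
eef_pos: [0.5514, -0.1003, 0.0604]
tcp_rot: [-0.417, 0.571, 0.417, 0.571]
contact_force: [0.4, -0.7, -0.3]
opening: 0.002
```

```bash
python3 - <<'E'
from h import *
s=stat();M=R.from_quat(s["tcp_rot"]).as_matrix()
p=np.array(arc(27.5,.06))
for th in (35,43,51,59,67,75,83,88):
    q=np.array(arc(th,.06));print(th,(M.T@(q-p)/.025).round(2));p=q
i=ctrl.read_camera("scene")[150:290,110:280];cv2.imwrite("pics/s2.png",cv2.resize(i,None,fx=4,fy=4)[:,:,::-1])
E
```

```text
t 5.1 pos [ 0.5514 -0.1003  0.0604] ang 26.7 r 0.0682 F [ 0.4 -0.7 -0.3] open 0.002
35 [-0.    0.27  0.23]
43 [-0.    0.32  0.21]
51 [-0.    0.34  0.16]
59 [-0.    0.36  0.11]
67 [-0.    0.37  0.06]
75 [-0.    0.38  0.01]
83 [-0.    0.38 -0.04]
88 [-0.    0.23 -0.05]
```

View pics/s2.png

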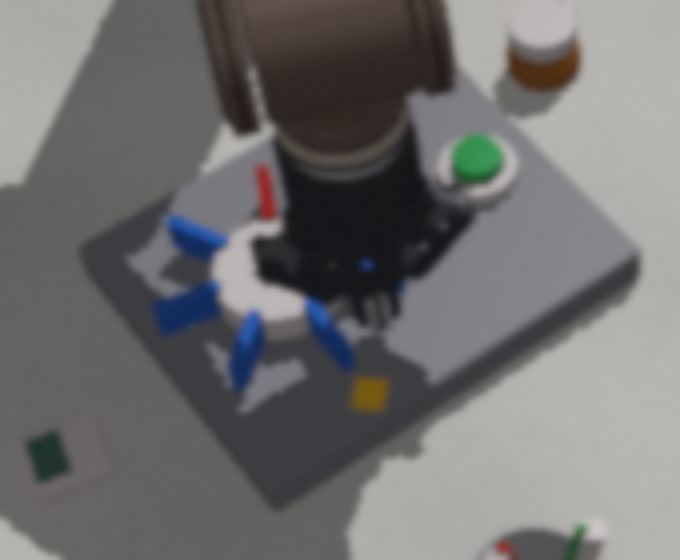

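The tip is in the gap. I'll push slowly along the arc.

Request:
{"api": "move_arm", "payload": {"commands": [0,0.14,0.12,0,0,0.14,0.12,0,0,0.16,0.11,0,0,0.16,0.1,0,0,0.17,0.08,0,0,0.17,0.08,0,0,0.18,0.06,0,0,0.18,0.05,0,0,0.19,0.03,0,0,0.19,0.03,0,0,0,0,0]}}

```text
time: 6.52
eef_pos: [0.5179, -0.0694, 0.0609]
tcp_rot: [-0.418, 0.57, 0.416, 0.571]
contact_force: [2.5, -4.6, -0.2]
opening: 0.002
```

```bash
cat >> h.py <<'E'
def look(tag):
    t=ctrl.read_camera("top");s=ctrl.read_camera("scene")
    for n,im,roi in(("top",t,(280,205,395,305)),("scene",s,(125,160,275,275))):
        for c in("red","blue"):
            o=[]
            for x,a in blobs(im,c,roi,20):
                d=onz(n,x,.06 if n=="top" else .055)[:2]-HUB;o.append((round(float(np.degrees(np.arctan2(d[1],d[0]))-1.6),1),round(float(np.hypot(*d)),3),int(a)))
            print(n,c,o)
    i=np.hstack([cv2.resize(t[195:315,270:410],None,fx=2.8,fy=2.8),cv2.resize(s[150:270,125:265],None,fx=2.8,fy=2.8)])
    cv2.imwrite(f"pics/{tag}.png",i[:,:,::-1])
E
python3 - <<'E'
from h import *
stat();look("c1")
E
```

```text
t 6.53 pos [ 0.5179 -0.0694  0.0609] ang 66.1 r 0.0674 F [ 2.5 -4.6 -0.2] open 0.002
top red []
top blue [(-128.8, 0.065, 23)]
scene red [(-179.5, 0.057, 42)]
scene blue [(73.6, 0.048, 50), (-124.2, 0.056, 108), (23.8, 0.058, 105), (-73.2, 0.058, 113), (-24.5, 0.062, 45)]
```

View pics/c1.png

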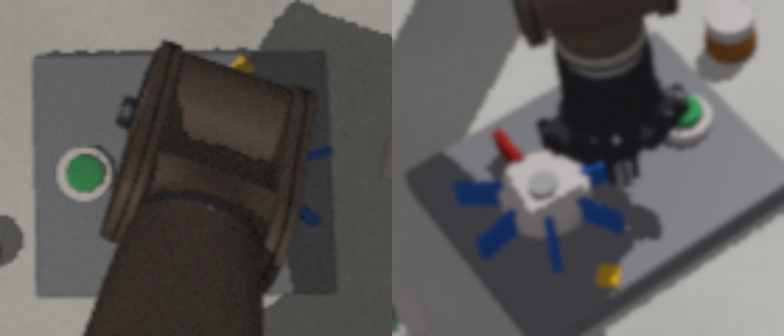

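The lug has turned about 23° and the force is about 5 N. I'll continue through the click.

Request:
{"api": "move_arm", "payload": {"commands": [0,0.19,0.03,0,0,0.19,0.02,0,0,0.19,0,0,0,0.19,-0.01,0,0,0.19,-0.02,0,0,0.1,-0.02,0,0,0,0,0,0,0,0,0]}}

```text
time: 7.62
eef_pos: [0.4924, -0.0611, 0.0604]
tcp_rot: [-0.417, 0.571, 0.417, 0.571]
contact_force: [0.3, 0.5, 0.2]
opening: -0.004
```

```bash
python3 - <<'E'
from h import *
stat();look("c2")
E
```

```text
t 7.62 pos [ 0.4924 -0.0611  0.0604] ang 88.5 r 0.07 F [0.3 0.5 0.2] open -0.004
top red []
top blue [(3.4, 0.064, 22), (-100.7, 0.059, 30)]
scene red [(-148.7, 0.056, 75)]
scene blue [(156.0, 0.061, 32), (102.3, 0.053, 60), (50.1, 0.057, 117), (-96.2, 0.057, 122), (1.7, 0.06, 77), (-46.7, 0.06, 81)]
```

View pics/c2.png

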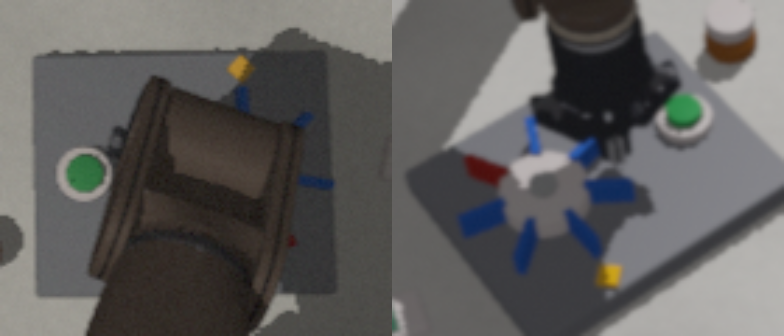

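One click is done: red is at about −150° (3 clicks to go), the force is back to zero and the counter hasn't moved. I'll lift, go back and re-enter the next gap.

Request:
{"api": "move_arm", "payload": {"commands": [-0.65,0,0,0,-0.65,0,0,0,0,-0.68,-0.2,0,0,-0.68,-0.2,0,0,-0.68,-0.2,0,0,-0.69,-0.18,0,0,0,0,0,0.5,0,0,0,0.5,0,0,0,0.3,0,0,0,0,0,0,0]}}

```text
time: 9.1
eef_pos: [0.5503, -0.0998, 0.0591]
tcp_rot: [-0.416, 0.571, 0.418, 0.57]
contact_force: [-0.2, 0.5, -0.3]
opening: -0.0
```

Request:
{"api": "move_arm", "payload": {"commands": [0,0.14,0.12,0,0,0.14,0.12,0,0,0.16,0.11,0,0,0.16,0.1,0,0,0.17,0.08,0,0,0.17,0.08,0,0,0.18,0.06,0,0,0.18,0.05,0,0,0.19,0.03,0,0,0.19,0.03,0,0,0.19,0.03,0,0,0.19,0.02,0,0,0.19,0,0,0,0.19,-0.01,0,0,0.19,-0.02,0,0,0.1,-0.02,0,0,0,0,0,0,0,0,0]}}

```text
time: 11.35
eef_pos: [0.4924, -0.0611, 0.0604]
tcp_rot: [-0.417, 0.571, 0.417, 0.571]
contact_force: [0.5, 0.6, 0.7]
opening: 0.001
```

```bash
python3 - <<'E'
from h import *
stat();look("c3")
E
```

```text
t 11.35 pos [ 0.4924 -0.0611  0.0604] ang 88.5 r 0.07 F [0.5 0.6 0.7] open 0.001
top red []
top blue [(3.5, 0.065, 23)]
scene red [(-96.5, 0.056, 117)]
scene blue [(156.0, 0.061, 32), (102.2, 0.052, 59), (-149.0, 0.056, 80), (50.1, 0.057, 116), (1.5, 0.06, 77), (-46.7, 0.06, 82)]
```

View pics/c3.png

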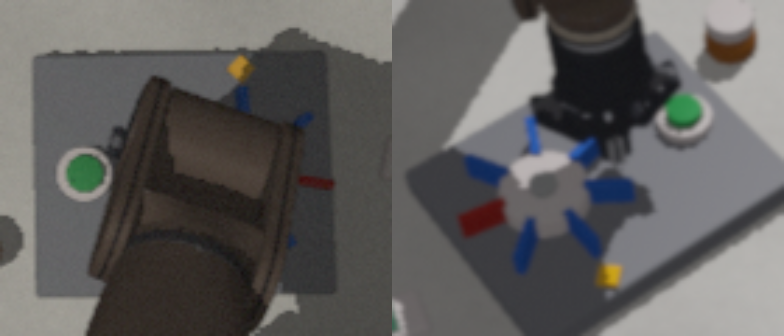

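The second click is done, and red is at −97° to −103° (2 clicks left). The third uses the same stroke.

Request:
{"api": "move_arm", "payload": {"commands": [-0.65,0,0,0,-0.65,0,0,0,0,-0.68,-0.2,0,0,-0.68,-0.2,0,0,-0.68,-0.2,0,0,-0.69,-0.18,0,0,0,0,0,0.5,0,0,0,0.5,0,0,0,0.3,0,0,0,0,0,0,0]}}

```text
time: 12.82
eef_pos: [0.5503, -0.0998, 0.0591]
tcp_rot: [-0.417, 0.571, 0.418, 0.57]
contact_force: [-0.2, -1.6, -0.6]
opening: 0.0
```

Request:
{"api": "move_arm", "payload": {"commands": [0,0.14,0.12,0,0,0.14,0.12,0,0,0.16,0.11,0,0,0.16,0.1,0,0,0.17,0.08,0,0,0.17,0.08,0,0,0.18,0.06,0,0,0.18,0.05,0,0,0.19,0.03,0,0,0.19,0.03,0,0,0.19,0.03,0,0,0.19,0.02,0,0,0.19,0,0,0,0.19,-0.01,0,0,0.19,-0.02,0,0,0.1,-0.02,0,0,0,0,0,0,0,0,0]}}

```text
time: 15.08
eef_pos: [0.4924, -0.0611, 0.0604]
tcp_rot: [-0.417, 0.571, 0.417, 0.571]
contact_force: [0.6, 0.5, 0.2]
opening: 0.0
```

```bash
python3 - <<'E'
from h import *
stat();look("c4")
E
```

```text
t 15.07 pos [ 0.4924 -0.0611  0.0604] ang 88.5 r 0.07 F [0.6 0.5 0.2] open 0.0
top red []
top blue [(3.8, 0.064, 20), (-100.7, 0.059, 30)]
scene red [(-47.3, 0.059, 70)]
scene blue [(156.0, 0.061, 32), (102.5, 0.053, 59), (-148.6, 0.056, 78), (50.1, 0.057, 117), (-96.3, 0.056, 121), (1.8, 0.06, 76)]
```

View pics/c4.png

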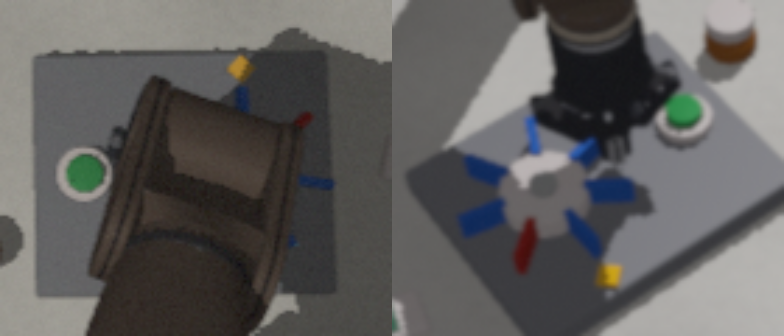

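The third click is done, with red at −47° and one left. The last stroke is identical, since it stops short of a second click.

Request:
{"api": "move_arm", "payload": {"commands": [-0.65,0,0,0,-0.65,0,0,0,0,-0.68,-0.2,0,0,-0.68,-0.2,0,0,-0.68,-0.2,0,0,-0.69,-0.18,0,0,0,0,0,0.5,0,0,0,0.5,0,0,0,0.3,0,0,0,0,0,0,0]}}

```text
time: 16.55
eef_pos: [0.5504, -0.0998, 0.0591]
tcp_rot: [-0.416, 0.571, 0.418, 0.57]
contact_force: [-0.7, 0.6, -0.9]
opening: 0.001
```

Request:
{"api": "move_arm", "payload": {"commands": [0,0.14,0.12,0,0,0.14,0.12,0,0,0.16,0.11,0,0,0.16,0.1,0,0,0.17,0.08,0,0,0.17,0.08,0,0,0.18,0.06,0,0,0.18,0.05,0,0,0.19,0.03,0,0,0.19,0.03,0,0,0.19,0.03,0,0,0.19,0.02,0,0,0.19,0,0,0,0.19,-0.01,0,0,0.19,-0.02,0,0,0.1,-0.02,0,0,0,0,0,0,0,0,0]}}

```text
time: 18.8
eef_pos: [0.4924, -0.0611, 0.0604]
tcp_rot: [-0.417, 0.571, 0.417, 0.571]
contact_force: [0.8, -0.1, -0.2]
opening: -0.003
```

```bash
python3 - <<'E'
from h import *
stat();look("c5")
i=ctrl.read_camera("top")
b=[x for x,a in blobs(i,"green",(280,205,330,305))];print(b)
E
```

```text
t 18.8 pos [ 0.4924 -0.0611  0.0604] ang 88.5 r 0.07 F [ 0.8 -0.1 -0.2] open -0.003
top red []
top blue [(-100.5, 0.059, 31)]
scene red [(1.5, 0.06, 71)]
scene blue [(156.1, 0.061, 31), (102.2, 0.052, 61), (-148.7, 0.056, 82), (50.1, 0.057, 116), (-96.2, 0.057, 121), (-46.7, 0.06, 83)]
[array([299.83333333, 256.36842105])]
```

View pics/c5.png

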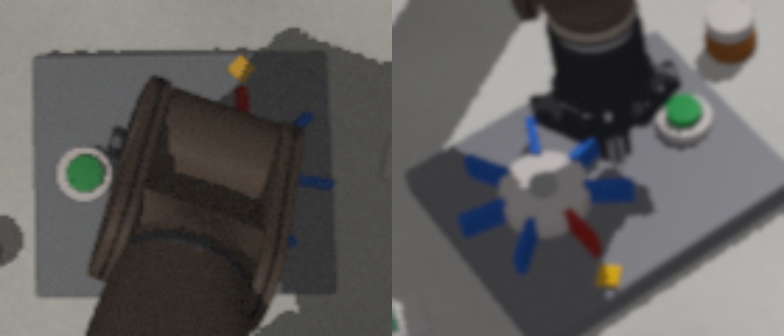

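Red is at the pointer (within 2° in the scene view) and the button is up. I'll lift clear and go above the button.

Request:
{"api": "move_arm", "payload": {"commands": [-0.8,0,0,0,-0.8,0,0,0,0,0.28,0.7,0,0,0.28,0.7,0,0,0.29,0.7,0,0,0.29,0.69,0,0,0,0,0,0,0,0,0,0.5,0,0,0,0.4,0,0,0,0,0,0,0]}}

```text
time: 20.32
eef_pos: [0.4851, 0.014, 0.0762]
tcp_rot: [-0.416, 0.572, 0.418, 0.57]
contact_force: [0.1, -0.2, -0.0]
opening: 0.001
```

```bash
python3 - <<'E'
from h import *
stat();look("c6");print(delta([.4866,.0139,.062]))
i=ctrl.read_camera("scene")[150:270,150:290];cv2.imwrite("pics/s6.png",cv2.resize(i,None,fx=5,fy=5)[:,:,::-1])
E
```

```text
t 20.32 pos [0.4851 0.014  0.0762] ang 92.1 r 0.1451 F [ 0.1 -0.2 -0. ] open 0.001
top red []
top blue [(-48.4, 0.054, 39), (54.8, 0.047, 22), (-100.6, 0.056, 40), (156.1, 0.055, 44), (-152.8, 0.055, 44)]
scene red [(1.5, 0.06, 71)]
scene blue [(102.5, 0.056, 75), (-149.7, 0.056, 91), (50.5, 0.057, 121), (-96.7, 0.057, 127), (-46.7, 0.06, 82)]
[ 0.62 -0.02  0.  ]
```

View pics/s6.png

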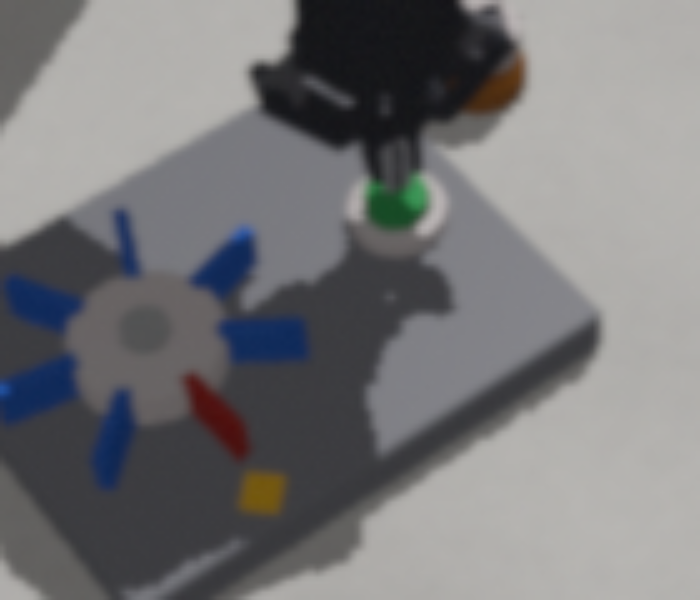

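The picture shows the tip centred over the button and red in line with the pointer. I'll press down slowly.

Request:
{"api": "move_arm", "payload": {"commands": [0.2,0,0,0,0.2,0,0,0,0.1,0,0,0,0.08,0,0,0,0.08,0,0,0,0,0,0,0]}}

```text
time: 21.22
eef_pos: [0.4861, 0.0142, 0.0614]
tcp_rot: [-0.417, 0.571, 0.417, 0.571]
contact_force: [-2.1, -0.6, 4.8]
opening: 0.002
```

Request:
{"api": "move_arm", "payload": {"commands": [0.06,0,0,0,0.06,0,0,0,0.06,0,0,0,0,0,0,0]}}

```text
time: 21.72
eef_pos: [0.4863, 0.0142, 0.0597]
tcp_rot: [-0.417, 0.572, 0.418, 0.57]
contact_force: [-11.9, 1.2, 23.7]
opening: -0.0
```

```bash
python3 - <<'E'
from h import *
stat()
i=ctrl.read_camera("scene")[150:270,150:290];cv2.imwrite("pics/s7.png",cv2.resize(i,None,fx=5,fy=5)[:,:,::-1])
E
```

```text
t 21.73 pos [0.4863 0.0142 0.0597] ang 91.7 r 0.1452 F [-11.9   1.2  23.7] open -0.0
```

View pics/s7.png

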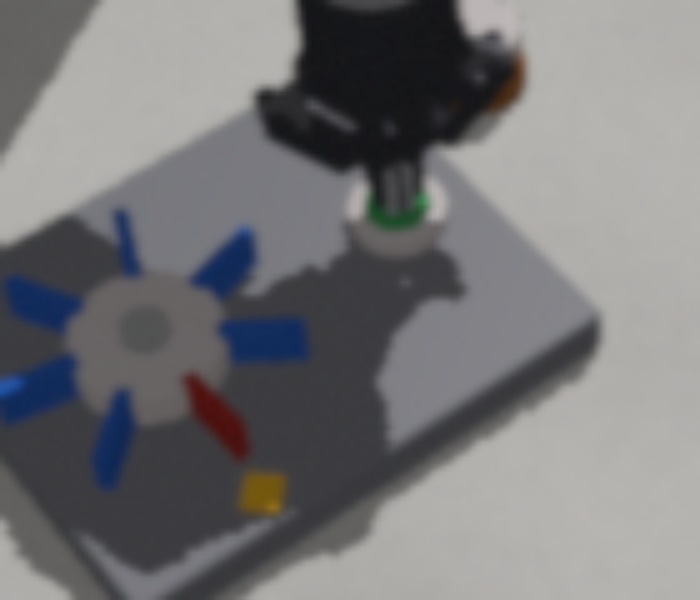

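It hit a hard stop at about 24 N. I'll release in small steps and read the spring profile to confirm that the full travel was reached.

Request:
{"api": "move_arm", "payload": {"commands": [-0.06,0,0,0,-0.06,0,0,0,0,0,0,0]}}

```text
time: 22.15
eef_pos: [0.4861, 0.0142, 0.06]
tcp_rot: [-0.417, 0.571, 0.417, 0.571]
contact_force: [-4.0, -0.3, 5.1]
opening: -0.001
```

Request:
{"api": "move_arm", "payload": {"commands": [-0.06,0,0,0,0,0,0,0]}}

```text
time: 22.4
eef_pos: [0.4862, 0.0142, 0.0613]
tcp_rot: [-0.417, 0.571, 0.417, 0.571]
contact_force: [-2.7, -0.1, 4.4]
opening: 0.004
```

Request:
{"api": "move_arm", "payload": {"commands": [-0.06,0,0,0,0,0,0,0]}}

```text
time: 22.65
eef_pos: [0.4863, 0.0141, 0.0628]
tcp_rot: [-0.417, 0.571, 0.417, 0.571]
contact_force: [-1.8, 1.0, 3.8]
opening: 0.002
```

Request:
{"api": "move_arm", "payload": {"commands": [-0.06,0,0,0,0,0,0,0]}}

```text
time: 22.9
eef_pos: [0.4865, 0.0141, 0.0644]
tcp_rot: [-0.417, 0.571, 0.417, 0.571]
contact_force: [-2.1, 0.8, 3.1]
opening: -0.003
```

Request:
{"api": "move_arm", "payload": {"commands": [-0.06,0,0,0,0,0,0,0]}}

```text
time: 23.15
eef_pos: [0.4866, 0.0141, 0.0659]
tcp_rot: [-0.417, 0.571, 0.417, 0.571]
contact_force: [-0.1, 0.6, 1.2]
opening: 0.005
```

Request:
{"api": "move_arm", "payload": {"commands": [-0.06,0,0,0,0,0,0,0]}}

```text
time: 23.4
eef_pos: [0.4864, 0.0141, 0.0673]
tcp_rot: [-0.417, 0.571, 0.417, 0.571]
contact_force: [-0.6, 0.5, -0.2]
opening: 0.002
```

The profile shows a linear spring over about 6 mm (TCP 0.0600 to 0.066) with a hard stop at the bottom, so the button was fully pressed. I'll retreat and do a final check.

Request:
{"api": "move_arm", "payload": {"commands": [-0.5,0,0,0,-0.9,0,0,0,-0.9,0,0,0,-0.9,0,0,0,-0.9,0,0,0,-0.9,0,0,0,-0.9,0,0,0,0,-0.8,0.6,0,0,-0.8,0.6,0,0,-0.8,0.6,0,0,0,0,0,0,0,0,0,0,0,0,0]}}

```text
time: 25.02
eef_pos: [0.5564, 0.0385, 0.2149]
tcp_rot: [-0.417, 0.571, 0.417, 0.571]
contact_force: [-0.2, 0.1, 0.2]
opening: 0.002
```

```bash
python3 - <<'E'
from h import *
stat();look("c8")
t=ctrl.read_camera("top");s=ctrl.read_camera("scene")
rt=(280,205,395,305);rs=(125,160,275,275)
for c in("green","yellow"):print(c,[(x.round(1),a) for x,a in blobs(t,c,rt)],[(x.round(1),a) for x,a in blobs(s,c,rs)])
cv2.imwrite("pics/s8.png",s[:,:,::-1])
E
```

```text
t 25.02 pos [0.5564 0.0385 0.2149] ang 68.8 r 0.1819 F [-0.2  0.1  0.2] open 0.002
top red [(5.4, 0.053, 29)]
top blue [(-48.3, 0.054, 42), (54.7, 0.055, 55), (-100.5, 0.055, 40), (105.5, 0.056, 44), (156.0, 0.055, 56), (-153.2, 0.055, 48)]
scene red [(1.2, 0.058, 62)]
scene blue [(156.7, 0.058, 26), (102.6, 0.056, 72), (-149.5, 0.057, 89), (50.5, 0.057, 108), (-96.2, 0.056, 122), (-46.7, 0.06, 82)]
green [] [(array([228.8, 189.2]), np.int32(97))]
yellow [] [(array([201.8, 248.1]), np.int32(51))]
```

View pics/c8.png

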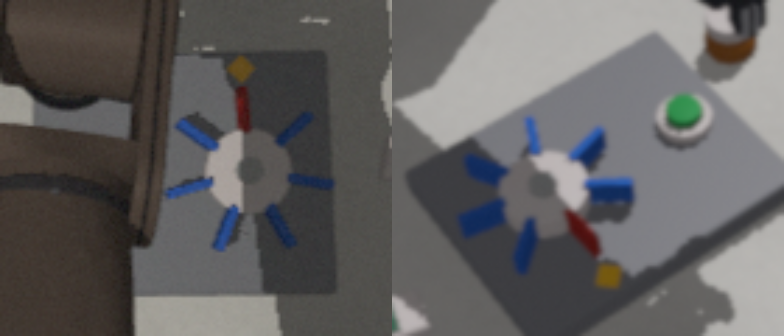

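View pics/s8.png

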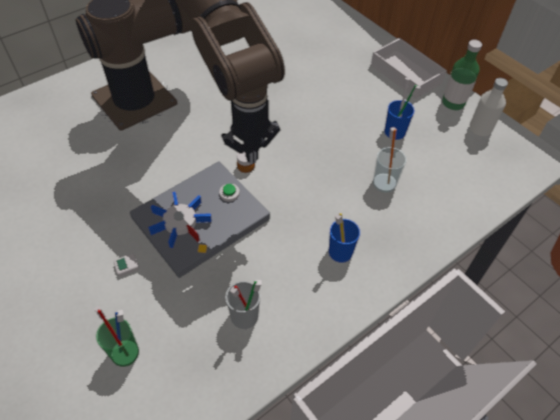

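Red is at the pointer, the button's scene-view blob is back at exactly its starting pixel, and nothing else has moved. I'm handing it in.

```bash
python3 -c "
from plant import ctrl
print(ctrl.sign_off())"
```

```text
the job is handed in; nothing more can be done
None
```

I set the counter and handed the job in at about 25 s; no verdict is reported. The red lug took four single-click pushes anticlockwise with the closed fingertips. I then pressed the green button to its stop and let it back up.

**Last checks:**
- **Red lug:** it reads 1.2° from the pointer in the scene camera. The top camera reads 5.4°, but the lug was partly in shadow there and the other lugs also read 1–3° high. The limit is about 8.6°.
- **Button:** the spring force grew over about 6 mm of travel and then hit a hard stop, so it went fully down. In the scene camera its spot was back at its starting pixel afterwards.
- **Counter:** the pointer is within 0.2 pixel of its starting position in the scene camera. The arm hid the pointer and button from the colour check in the top camera, so that view could not confirm it.
- **Tumblers, jar and floss box:** they look unmoved in the scene picture, though the gripper partly hid the jar. I did not measure their positions.
- **Forces:** about 5 N was the most I read on the wheel, though only between moves. The button press peaked at about 24 N against its stop, more than the 5 N needed. The arm was clear at the end, at about zero force.

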